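# Load the last sett and wind the row press tight

### The job

Lift the reddish stone sett from the bench into the empty place in the press's channel, between the jaw and the grey setts. Then take the crank grip and wind the handwheel clockwise, more than a full turn, until all four setts are pressed snugly in one row against the end stop: feel for the wheel going stiff and stop there without forcing it, then let go so that the row stays clamped. Work the jaw only by the wheel, and leave the other things on the bench where they are.

Things in the scene. Friction and masses are not known exactly. Their poses are not given: they have to be found in the camera images.
- press: Row press: a flat grey base 600 long (y), 120 wide (x), 15 thick, fixed on the bench. Origin: under the base, on the channel's middle line; z up, y along the channel towards the end stop. The channel's floor is 15 above the origin; it runs between two wooden rails 14 high whose inner faces are 68 apart (x = -34 and +34). A blue gearbox at y = -235 carries the handwheel.
- wheel_axis (a point): Point on the handwheel's upright axis, 115 above the bench. The wheel is a red three-spoke handwheel 144 across, its rim's top 87 above the bench.
- crank (a point): Crank grip: an upright black cylinder of diameter 24, 50 tall (89 to 139 above the bench), standing on the wheel's rim 60 from the wheel's axis and spinning freely about itself. Point: its centre, 115 above the bench.
- wheel (a joint): Handwheel angle in rad, 0 to 0.6 at the start, growing clockwise seen from above; its travel ends at 12. Each rad pushes the jaw 14 mm towards the end stop by rack and pinion, so a turn is 88 mm. It takes 4 to 6 N at the crank grip to turn freely, and 2 to 4 N more while setts are being pushed along (a little less is felt when standing still); it stays where it is left and holds up to about 20 N of jaw push. The row closes somewhere between 7 and 11 rad.
- jaw_front (a point): Middle of the jaw's front face (dark steel plate 60 wide, 45 high), which looks along the press's +y. The plate is sprung on the jaw, 3 N per mm, 22 mm of travel. Once the row is closed the crank force therefore climbs about 1 N for each 0.1 rad; a rise of 3 to 5 N above what pushing the setts along took is snug, 10 N more is too much.
- stop_face (a point): Middle of the face of the end stop (steel block 62 wide, 50 high, 20 thick) which looks along the press's -y, towards the jaw.
- sett_last_c (a point): The sett to load: reddish stone, 60 (its x) by 62 (its y), 55 high, about 0.5 kg, lying flat on the bench in front of the press. Point: its centre, half-way up (27 above the bench). It may go in either way round.
- sett_a_c (a point): Hewn grey stone sett standing in the press's channel, about 60 wide across the channel and 55 high; hewn unequal, 50 to 70 long along the row. Point: its centre, half-way up. Its z axis is up.
- sett_b_c (a point): Hewn grey stone sett standing in the press's channel, about 60 wide across the channel and 55 high; hewn unequal, 50 to 70 long along the row. Point: its centre, half-way up. Its z axis is up.
- sett_c_c (a point): Hewn grey stone sett standing in the press's channel, about 60 wide across the channel and 55 high; hewn unequal, 50 to 70 long along the row. Point: its centre, half-way up. Its z axis is up.
- mug: Blue cup, 68 across, 85 high; not part of the job. Origin: centre of its underside.
- hammer: Paver's hammer lying behind the press, 270 long; not part of the job.
- chisel: Flat chisel lying behind the press, 190 long; not part of the job.
- line_reel: Orange reel, 70 across, 47 high; not part of the job.
- chalk_jar: Jar with red cap, 70 across, 100 high; not part of the job.
- rule: Yellow folded rule, 240 long, 18 wide; not part of the job.
- stop: The end stop block itself; origin: middle of the lower edge of its face, on the channel's floor.
- jaw_face: The jaw's sprung front plate; origin: middle of the lower edge of its front face.
- jaw: The blue jaw carriage behind the plate, driven by the wheel.

How it is judged (in metres and radians):
On the way, in this order (a step that is already met when the one before it is completed fails the run):
1. the reddish sett stands in the channel, let go (x of sett_last_c in the frame of press between -0.01 and 0.01 m and z of sett_last_c in the frame of press between 0.037 and 0.048 m and y of sett_last_c in the frame of press between -0.14 and 0.24 m and angle between sett_last_c's own z axis and vertical below 0.12 rad and contact force between the fingers and sett_last below 0.1 N), for 0.2 s.
2. the handwheel has been wound more than a full turn (value of joint wheel above 6.9 rad), for 0.1 s.
At the end, for the whole second after the job is handed in: All four setts stand upright in the channel (centres within 10 mm of its middle line, on its floor, between jaw and stop), the wheel is still, and the row stays clamped by itself: jaw and end stop each bear on it with more than 4 N (contact force between each of stop, jaw_face and anything else above 4 N and velocity of joint wheel between -0.05 and 0.05 rad/s and x of sett_a_c in the frame of press between -0.01 and 0.01 m and z of sett_a_c in the frame of press between 0.037 and 0.048 m and y of sett_a_c in the frame of press between -0.14 and 0.24 m and angle between each of sett_a_c, sett_b_c, sett_c_c, sett_last_c's own z axis and vertical below 0.12 rad and x of sett_b_c in the frame of press between -0.01 and 0.01 m and z of sett_b_c in the frame of press between 0.037 and 0.048 m and y of sett_b_c in the frame of press between -0.14 and 0.24 m and x of sett_c_c in the frame of press between -0.01 and 0.01 m and z of sett_c_c in the frame of press between 0.037 and 0.048 m and y of sett_c_c in the frame of press between -0.14 and 0.24 m and x of sett_last_c in the frame of press between -0.01 and 0.01 m and z of sett_last_c in the frame of press between 0.037 and 0.048 m and y of sett_last_c in the frame of press between -0.14 and 0.24 m); the robot touches nothing.
It fails at once if the row forced: more than 75 N on the end stop (contact force between stop and anything else above 75 N).
It fails at once if the robot pushes the jaw itself (contact force between any of the fingers, the arm and jaw above 8 N).
It fails at once if another thing on the bench moved by more than 40 mm (distance of any of mug, hammer, chisel, line_reel, chalk_jar, rule from where it was at the start of the episode above 0.04 m).
It also fails if it takes over 72 s, if anything falls off the work surface, if the arm or the gripper's body presses on something with over 40 N, if the wrist force passes 120 N, or if a joint passes its speed limit or range.

### The arm

A 6-joint arm with a two-finger parallel gripper is mounted at the origin on the work surface. World frame = base frame: x ahead of the robot, y to its left, z up, the work surface at z = 0. Lengths are in m, angles in degrees, forces in N, time in s.
With the tool pointing down it reaches from about 0.3 to 1 m from the base axis. Payload 5.1 kg.
Tool frame: the origin (TCP) lies on the centre line of the jaws, within the pads' length; the fingertips stand 25 mm ahead of it and the grasp point (between the pads) lies 6 mm ahead of it (arm.finger_overhang is the distance from the TCP to the fingertips, in m); z points along the fingers, y is the line along which they close (so a half turn about z gives the same grasp; the last joint's range is limited). The gripper opens to 95 mm and grips with 3 to 60 N. Pads are 20 mm wide; open, the fingers measure 119 mm over their backs; the gripper's body (75 mm by 180 mm) begins 59 mm behind the grasp point.
Start: joints at [60.928, 7.093, 94.555, -0, 78.352, -4.733], TCP at [0.268, 0.592, 0.24] pointing down, gripper open.
Joint ranges: [-149.61, 149.61], [-58.7, 133.49], [1.44, 155.28], [-77.14, 257.14], [18.33, 153.61], [-166.67, 166.67]. Speed limits (degrees/s): [147.25, 147.25, 180, 180, 180, 180].

### API

Orientations are given as [roll, pitch, yaw] about the fixed x, y, z axes, in that order (R = Rz(yaw) Ry(pitch) Rx(roll)).
In Python, from workcell import arm gives the robot as it stands.
- The arm moves only by the shell command python3 -m crank 'ROWS' [OPENING] [FORCE]. ROWS is JSON, a list of rows, each an object with "xyz": the shift along the tool's x, y, z in m, a list of three; "twist": the turn about the tool's z in rad. A call has 1 to 20 rows; each row is the pose to reach, as a shift and turn from the pose commanded when the call began, along the tool's axes at that moment; what a row does not reach only later rows make up. A row lasts 1/12 s, in which the tool goes at most 41.7 mm and 7.16 degrees, less where a joint would pass 70% of its speed; a pose out of reach is approached as far as the arm can. A call with a gripper value outside its range is refused whole. OPENING is the closure, from -1 (fully open) to 1 (shut), so that 0 is half open, set as the call begins (- or left out, the last holds). The fingers move at their own pace and stop on an object; FORCE is the grip in N (left out, the last holds). Time passes only in rows, so rows that repeat a pose let the fingers close. It gives the time, the measured TCP pose, the force, the opening and the grip force at its end, in the units of the state.
- arm.observe(): the state, without advancing time (a new reading comes with each control period).
- arm.snapshot(name): name is "side" or "top"; returns a dict with "color" (384x512x3 uint8, blue, green, red), "z_map" (384x512 float32, m along the optical axis (not along the pixel's ray), 0 where there is no reading), "intrinsics" (3x3 intrinsics, pixels), "pose" (4x4, takes a point from camera to world coordinates). Camera axes: x right, y down, z forward; pixel columns grow to the right and rows downward; lengths in m; the calibration is good to about 2 mm. A picture is of the moment at which its call begins.
- arm.finish_job(): hands the job in; it is judged then, once.
The state is a dict: "time_s": time; "joint_positions": joint angles; "qd": joint speeds; "joint_efforts": joint torques, N m; "position": TCP position; "eef_rot": TCP orientation; "ft_force": force on the tool from outside, world axes, zero at the start; "ft_torque": the same for the moment, N m; "finger_gap": finger opening in m; "gripper_force": force on a finger pad.
Only numpy, scipy, OpenCV 4.12 (cv2) and the standard library are available. Lean on these libraries where they do the work, as an engineer would, in place of code of your own. Each camera call takes 0.05 s, during which the arm holds its last target. There are 200 camera calls.

## Working session

There is one attempt and no reset: what is moved stays moved. The work goes in short steps, Python scripts to look and compute and a shell command to move; the robot and the scene stay as the last step left them, time stands still between calls to the robot, and variables do not carry over. Pictures are saved under pics/ and viewed, at most 10 in all, crops included, and the job is handed in when it is done.

```bash
mkdir -p pics; ls; python3 - <<'E'
from workcell import arm
import cv2,numpy as np
s=arm.observe();print(s['time_s'],s['position'],s['eef_rot'],s['finger_gap'],s['ft_force'])
for n in('top','side'):
    d=arm.snapshot(n);cv2.imwrite(f'pics/{n}0.png',d['color']);np.savez(f'{n}0.npz',**d)
    print(n,d['intrinsics'].tolist(),np.round(d['pose'],4).tolist())
E
```

```text
pics
0.0 [0.26763787 0.59170949 0.23840019] [-1.79884601e+02 -7.89740795e-03  1.55661905e+02] 0.09482143135175954 [ 0.60180791  0.93258064 -0.03551659]
top [[464.0760290304044, 0.0, 266.4107835851649], [0.0, 464.0760290304044, 187.41714871781912], [0.0, 0.0, 1.0]] [[0.0035, -0.9977, 0.067, 0.4557], [-1.0, -0.0038, -0.0051, -0.0167], [0.0053, -0.067, -0.9977, 1.6883], [0.0, 0.0, 0.0, 1.0]]
side [[479.961658549864, 0.0, 259.63921073957226], [0.0, 479.961658549864, 192.4368147843433], [0.0, 0.0, 1.0]] [[-0.9093, -0.2291, 0.3473, 0.0132], [-0.4154, 0.4507, -0.7901, 1.1977], [0.0245, -0.8628, -0.505, 0.897], [0.0, 0.0, 0.0, 1.0]]
```

View pics/top0.png

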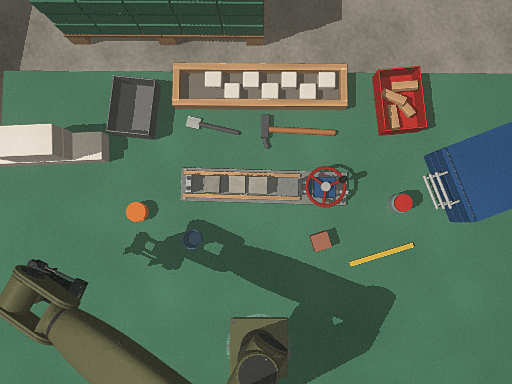

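View pics/side0.png

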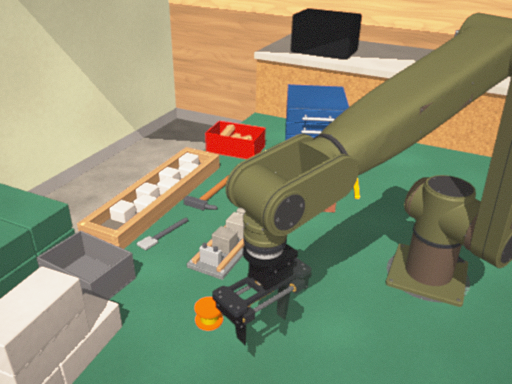

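The top view shows the press across the middle, from the stop at about (188,183) to the wheel at (326,186), with the crank at (342,179). The red sett is at (320,240), the mug at (193,239) and the reel at (137,211). In the side view the arm hides most of the press.

```bash
cat > h.py <<'E'
import cv2,numpy as np
def ray(d,uv,z):
    uv=np.atleast_2d(np.asarray(uv,float));K=d['intrinsics'];T=d['pose']
    r=np.c_[uv,np.ones(len(uv))]@np.linalg.inv(K).T@T[:3,:3].T
    return T[:3,3]+r*((z-T[2,3])/r[:,2])[:,None]
def big(m):
    return max(cv2.findContours(m,cv2.RETR_EXTERNAL,cv2.CHAIN_APPROX_NONE)[0],key=cv2.contourArea)[:,0]
def rect(d,c,z):
    p=ray(d,c,z)[:,:2].astype(np.float32);return cv2.minAreaRect(p*1000)
def mask(d,lo,hi,box):
    h=cv2.cvtColor(d['color'],cv2.COLOR_BGR2HSV);m=cv2.inRange(h,lo,hi)
    o=np.zeros_like(m);a,b,c,e=box;o[b:e,a:c]=m[b:e,a:c];return o
E
python3 - <<'E'
from h import *
d=dict(np.load('top0.npz'));im=d['color'];h=cv2.cvtColor(im,cv2.COLOR_BGR2HSV)
m=mask(d,(0,60,40),(14,255,255),(300,222,342,260));print('sett',rect(d,big(m),.055))
m=mask(d,(0,150,60),(8,255,255),(290,155,355,215))|mask(d,(172,150,60),(180,255,255),(290,155,355,215))
print('wheel',rect(d,cv2.convexHull(cv2.findNonZero(m))[:,0],.085))
m=mask(d,(0,0,0),(180,255,45),(330,165,355,195));c=big(m);print('crank px',c.mean(0),len(c),rect(d,c,.139))
# wood rails
m=mask(d,(8,70,60),(25,255,255),(175,160,305,212))
for r in((160,183),(187,212)):
    q=cv2.findNonZero(m[r[0]:r[1]])[:,0]+[0,r[0]]
    p=ray(d,q,.029)[:,:2];f=cv2.fitLine(p.astype(np.float32),cv2.DIST_HUBER,0,.01,.01).ravel();print('rail',f,np.degrees(np.arctan2(f[1],f[0])),len(q))
z=d['z_map'];K=d['intrinsics'];T=d['pose']
v,u=np.mgrid[160:210,175:350];Z=z[160:210,175:350]
P=np.stack([(u-K[0,2])/K[0,0]*Z,(v-K[1,2])/K[1,1]*Z,Z],-1)@T[:3,:3].T+T[:3,3]
print('heights along mid row 184:');print([(int(a),int(b*1000)) for a,b in zip(u[24,::2],P[24,::2,2])])
cv2.imwrite('pics/topc.png',cv2.resize(im[150:265,170:360],None,fx=4.2,fy=4.2,interpolation=cv2.INTER_CUBIC))
E
```

```text
sett ((378.3393859863281, -214.32330322265625), (60.64241409301758, 63.77798080444336), 16.7786865234375)
wheel ((567.132080078125, -226.9805908203125), (139.53903198242188, 136.3731231689453), 23.58086395263672)
crank px [340.25 179.75] 12 ((585.9951171875, -271.9105224609375), (17.977455139160156, 7.540006637573242), 26.213449478149414)
rail [0.02543671 0.9996764  0.61646134 0.06413348] 88.54242 452
rail [0.02449311 0.9997     0.53473663 0.06788401] 88.596504 466
heights along mid row 184:
[(175, 0), (177, -6), (179, 4), (181, 9), (183, 16), (185, 17), (187, 68), (189, 66), (191, 70), (193, 20), (195, 18), (197, 24), (199, 23), (201, 17), (203, 16), (205, 71), (207, 72), (209, 73), (211, 68), (213, 72), (215, 64), (217, 66), (219, 69), (221, 10), (223, 18), (225, 11), (227, 8), (229, 65), (231, 75), (233, 77), (235, 68), (237, 64), (239, 71), (241, 69), (243, 70), (245, 61), (247, 16), (249, 71), (251, 69), (253, 72), (255, 64), (257, 63), (259, 70), (261, 67), (263, 70), (265, 65), (267, 72), (269, 16), (271, 14), (273, 16), (275, 20), (277, 10), (279, 20), (281, 17), (283, 12), (285, 19), (287, 16), (289, 15), (291, 11), (293, 19), (295, 15), (297, 17), (299, 59), (301, 61), (303, 17), (305, 82), (307, 82), (309, 1688), (311, 54), (313, 30), (315, 71), (317, 69), (319, 67), (321, 84), (323, 86), (325, 90), (327, 89), (329, 89), (331, 84), (333, 88), (335, 66), (337, 15), (339, 7), (341, 15), (343, 83), (345, 86), (347, 0), (349, -1)]
```

View pics/topc.png

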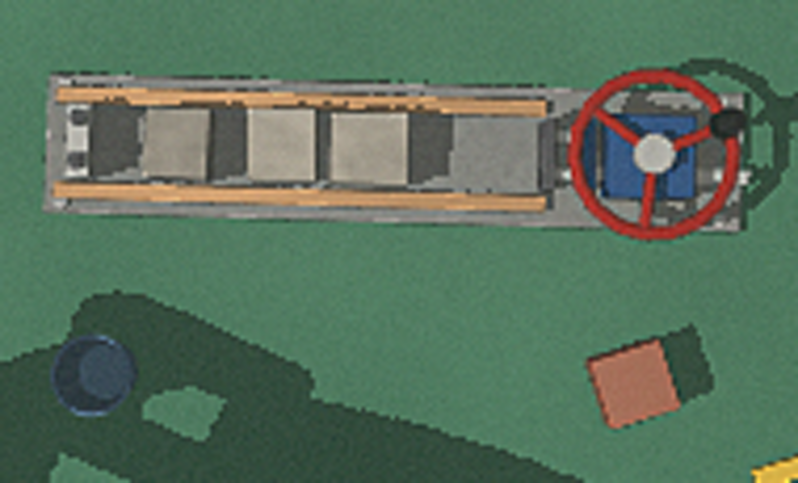

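The crop (4.2x, origin (170,150)) shows the empty place between the sett edge at crop x=408 and the jaw plate at about 545. The crank is at crop (728,124).

```bash
python3 - <<'E'
from h import *
d=dict(np.load('top0.npz'))
f=lambda x,y,z:np.round(ray(d,[(170+x/4.2-.4,150+y/4.2-.4)],z)[0,:2],4)
print('crank',f(728,124,.139),'hub',f(655,153,.09))
print('sett right top',f(408,150,.07),'jaw plate L',f(540,150,.06),'R',f(550,150,.06))
print('row edges',[f(x,145,.07)[1] for x in(145,210,248,315,332,407)],'stop',f(88,140,.065))
m=mask(d,(0,60,40),(14,255,255),(300,222,342,260))
h=cv2.cvtColor(d['color'],cv2.COLOR_BGR2HSV)
print(h[240,308:334].tolist())
E
```

```text
crank [ 0.5886 -0.2811] hub [ 0.5686 -0.2292]
sett right top [ 0.5718 -0.0261] jaw plate L [ 0.5729 -0.1368] R [ 0.5729 -0.1452]
row edges [np.float64(0.1927), np.float64(0.1386), np.float64(0.107), np.float64(0.0513), np.float64(0.0371), np.float64(-0.0253)] stop [0.5795 0.2409]
[[70, 93, 129], [72, 96, 128], [55, 61, 80], [7, 131, 107], [8, 120, 178], [8, 116, 165], [9, 117, 166], [9, 120, 166], [8, 117, 168], [8, 117, 163], [7, 117, 170], [9, 114, 166], [9, 123, 166], [9, 118, 167], [7, 114, 164], [9, 114, 165], [9, 120, 162], [9, 123, 160], [8, 121, 164], [8, 116, 162], [8, 121, 168], [8, 129, 174], [68, 50, 56], [77, 107, 76], [69, 67, 80], [67, 85, 78]]
```

```bash
python3 -m crank '[{"xyz":[-0.02,-0.03,0],"twist":0.04},{"xyz":[-0.04,-0.06,0],"twist":0.09},{"xyz":[-0.06,-0.09,0],"twist":0.14},{"xyz":[-0.08,-0.12,0],"twist":0.19},{"xyz":[-0.1,-0.155,0],"twist":0.24},{"xyz":[-0.12,-0.19,0],"twist":0.29},{"xyz":[-0.14,-0.22,0],"twist":0.34},{"xyz":[-0.16,-0.255,0],"twist":0.39},{"xyz":[-0.18,-0.29,0],"twist":0.44},{"xyz":[-0.2,-0.32,0],"twist":0.49},{"xyz":[-0.22,-0.35,0],"twist":0.54},{"xyz":[-0.24,-0.38,0],"twist":0.59},{"xyz":[-0.26,-0.415,0],"twist":0.64},{"xyz":[-0.28,-0.445,0],"twist":0.69},{"xyz":[-0.3,-0.475,0],"twist":0.74},{"xyz":[-0.32,-0.51,0],"twist":0.79},{"xyz":[-0.34,-0.54,0],"twist":0.853},{"xyz":[-0.36,-0.57,0],"twist":0.853},{"xyz":[-0.38,-0.605,0],"twist":0.853},{"xyz":[-0.4,-0.64,0],"twist":0.853}]' -1 30; python3 - <<'E'
from workcell import arm
s=arm.observe();print(s['joint_positions'],s['position'],s['eef_rot'])
E
```

```text
time_s: 1.77
position: [0.3681, -0.1577, 0.2394]
eef_rot: [180.0, 0.0, 106.8]
ft_force: [1.2, 0.3, 0.1]
finger_gap: 0.0952
gripper_force: 0.0
[-3.08881745e+01 -2.71091086e+01  1.24345522e+02  1.25590668e-02
  8.27432687e+01 -4.76548779e+01] [ 0.36808371 -0.15766427  0.23944289] [1.79977106e+02 6.62448219e-03 1.06765118e+02]
```

```bash
python3 -m crank '[{"xyz":[-0.03,-0.004,0]},{"xyz":[-0.0586,-0.0074,0.02]},{"xyz":[-0.0586,-0.0074,0.05]},{"xyz":[-0.0586,-0.0074,0.08]},{"xyz":[-0.0586,-0.0074,0.11]},{"xyz":[-0.0586,-0.0074,0.14]},{"xyz":[-0.0586,-0.0074,0.165]},{"xyz":[-0.0586,-0.0074,0.18]},{"xyz":[-0.0586,-0.0074,0.194]},{"xyz":[-0.0586,-0.0074,0.194]},{"xyz":[-0.0586,-0.0074,0.194]}]' && python3 -m crank '[{"xyz":[0,0,0]},{"xyz":[0,0,0]},{"xyz":[0,0,0]},{"xyz":[0,0,0]},{"xyz":[0,0,0]},{"xyz":[0,0,0]},{"xyz":[0,0,0]},{"xyz":[0,0,0]}]' 1 30
```

```text
schema error: expected keys xyz, twist
```

Every row needs both keys.

```bash
python3 -m crank '[{"xyz":[-0.03,-0.004,0],"twist":0},{"xyz":[-0.0586,-0.0074,0.02],"twist":0},{"xyz":[-0.0586,-0.0074,0.05],"twist":0},{"xyz":[-0.0586,-0.0074,0.08],"twist":0},{"xyz":[-0.0586,-0.0074,0.11],"twist":0},{"xyz":[-0.0586,-0.0074,0.14],"twist":0},{"xyz":[-0.0586,-0.0074,0.165],"twist":0},{"xyz":[-0.0586,-0.0074,0.18],"twist":0},{"xyz":[-0.0586,-0.0074,0.194],"twist":0},{"xyz":[-0.0586,-0.0074,0.194],"twist":0},{"xyz":[-0.0586,-0.0074,0.194],"twist":0}]' && python3 -m crank '[{"xyz":[0,0,0],"twist":0},{"xyz":[0,0,0],"twist":0},{"xyz":[0,0,0],"twist":0},{"xyz":[0,0,0],"twist":0},{"xyz":[0,0,0],"twist":0},{"xyz":[0,0,0],"twist":0},{"xyz":[0,0,0],"twist":0},{"xyz":[0,0,0],"twist":0}]' 1 30
```

```text
time_s: 2.68
position: [0.3777, -0.2135, 0.0448]
eef_rot: [-179.9, -0.1, 106.8]
ft_force: [-0.2, -0.3, 0.8]
finger_gap: 0.0949
gripper_force: 0.0
time_s: 3.35
position: [0.3781, -0.2142, 0.046]
eef_rot: [-179.9, -0.0, 106.8]
ft_force: [-5.1, -0.3, 6.1]
finger_gap: 0.0597
gripper_force: 30.0
```

```bash
python3 -m crank '[{"xyz":[0,0,-0.015],"twist":0},{"xyz":[0,0,-0.04],"twist":0},{"xyz":[0,0,-0.07],"twist":0},{"xyz":[0,0,-0.1],"twist":0},{"xyz":[0.008,0.025,-0.11],"twist":0.05},{"xyz":[0.016,0.05,-0.11],"twist":0.1},{"xyz":[0.024,0.075,-0.11],"twist":0.15},{"xyz":[0.032,0.1,-0.11],"twist":0.2},{"xyz":[0.04,0.125,-0.11],"twist":0.25},{"xyz":[0.048,0.15,-0.11],"twist":0.3},{"xyz":[0.056,0.175,-0.11],"twist":0.318},{"xyz":[0.064,0.2,-0.11],"twist":0.318},{"xyz":[0.068,0.215,-0.11],"twist":0.318},{"xyz":[0.0712,0.2241,-0.11],"twist":0.318},{"xyz":[0.0712,0.2241,-0.11],"twist":0.318},{"xyz":[0.0712,0.2241,-0.11],"twist":0.318}]'
python3 - <<'E'
from workcell import arm
from h import *
t=arm.snapshot('top')['color'];s=arm.snapshot('side')['color']
o=np.hstack([cv2.resize(t[150:250,170:360],(400,210)),cv2.resize(s[120:290,130:330],(400,340))[65:275]])
cv2.imwrite('pics/hold.png',cv2.resize(s[100:300,120:370],(800,600)) if 0 else o)
E
```

```text
time_s: 4.68
position: [0.5716, -0.0809, 0.1543]
eef_rot: [-179.9, -0.0, 88.6]
ft_force: [0.2, 0.1, -5.0]
finger_gap: 0.0597
gripper_force: 30.0
```

View pics/hold.png

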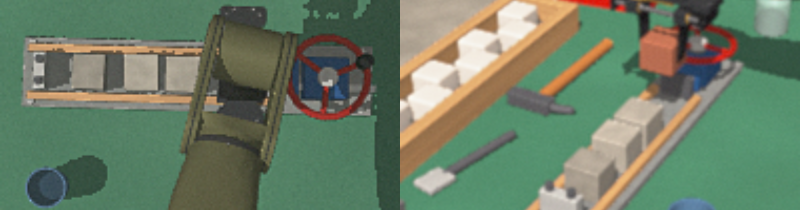

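The left half shows the arm hiding the gap from above. In the right half (side camera) the red sett hangs level at (660,50) over the channel, behind the grey row. I'll lower it.

```bash
python3 -m crank '[{"xyz":[0,0,0.02],"twist":0},{"xyz":[0,0,0.04],"twist":0},{"xyz":[0,0,0.055],"twist":0},{"xyz":[0,0,0.065],"twist":0},{"xyz":[0,0,0.075],"twist":0},{"xyz":[0,0,0.082],"twist":0},{"xyz":[0,0,0.086],"twist":0},{"xyz":[0,0,0.086],"twist":0}]'; python3 -m crank '[{"xyz":[0,0,0.003],"twist":0},{"xyz":[0,0,0.006],"twist":0},{"xyz":[0,0,0.0075],"twist":0},{"xyz":[0,0,0.0075],"twist":0}]'
```

```text
time_s: 5.45
position: [0.572, -0.0812, 0.069]
eef_rot: [-179.9, -0.0, 88.6]
ft_force: [-0.6, 0.5, -5.5]
finger_gap: 0.06
gripper_force: 30.0
time_s: 5.78
position: [0.5724, -0.0811, 0.062]
eef_rot: [-180.0, -0.0, 88.6]
ft_force: [0.0, -0.1, -4.7]
finger_gap: 0.0598
gripper_force: 30.0
```

```bash
python3 -m crank '[{"xyz":[0,0,0.001],"twist":0},{"xyz":[0,0,0.002],"twist":0},{"xyz":[0,0,0.002],"twist":0}]'; python3 -m crank '[{"xyz":[0,0,0],"twist":0},{"xyz":[0,0,0],"twist":0},{"xyz":[0,0,0],"twist":0},{"xyz":[0,0,0],"twist":0},{"xyz":[0,0,0],"twist":0},{"xyz":[0,0,-0.03],"twist":0},{"xyz":[0,0,-0.06],"twist":0},{"xyz":[0,0,-0.1],"twist":0},{"xyz":[0,0,-0.14],"twist":0},{"xyz":[0,0,-0.17],"twist":0},{"xyz":[0,0,-0.17],"twist":0}]' -1
```

```text
time_s: 6.03
position: [0.5728, -0.0812, 0.0611]
eef_rot: [180.0, 0.0, 88.6]
ft_force: [-1.6, 0.4, 1.0]
finger_gap: 0.0601
gripper_force: 30.0
time_s: 6.95
position: [0.5763, -0.082, 0.2395]
eef_rot: [179.2, 0.2, 88.6]
ft_force: [-0.1, -0.4, 0.3]
finger_gap: 0.0952
gripper_force: 0.0
```

```bash
python3 -m crank '[{"xyz":[-0.02,0.002,0],"twist":0},{"xyz":[-0.05,0.005,0],"twist":0},{"xyz":[-0.08,0.008,0],"twist":0},{"xyz":[-0.11,0.011,0],"twist":0},{"xyz":[-0.14,0.014,0],"twist":0},{"xyz":[-0.17,0.017,0],"twist":0},{"xyz":[-0.19,0.02,0],"twist":0},{"xyz":[-0.2,0.0205,0],"twist":0},{"xyz":[-0.2,0.0205,0],"twist":0},{"xyz":[-0.2,0.0205,0],"twist":0}]'
python3 - <<'E'
from workcell import arm
from h import *
t=arm.snapshot('top')['color'];s=arm.snapshot('side');np.savez('side1.npz',**s);s=s['color']
o=np.hstack([cv2.resize(t[140:240,170:370],(400,200)),cv2.resize(s[130:230,200:400],(400,200))])
cv2.imwrite('pics/over.png',o)
E
```

```text
time_s: 7.78
position: [0.5877, -0.2812, 0.2295]
eef_rot: [-180.0, -0.1, 88.5]
ft_force: [-0.4, -0.6, -0.2]
finger_gap: 0.0952
gripper_force: 0.0
```

View pics/over.png

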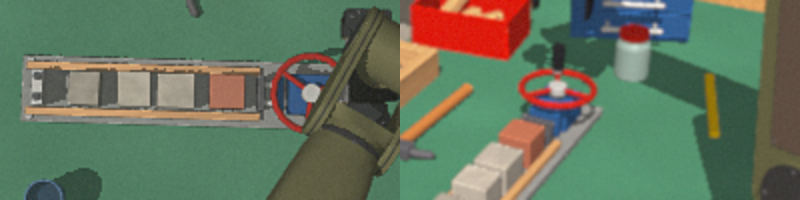

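The red sett stands in line in the channel (left half, (227,90)), and the crank shows black at (558,57) in the right half. I'll check the crank position from the side view.

```bash
python3 - <<'E'
from h import *
d=dict(np.load('side1.npz'))
m=mask(d,(0,0,0),(180,255,60),(268,130,292,172));c=big(m);x,y,w,h=cv2.boundingRect(c);print(x,y,w,h)
for v in range(y-2,y+h+2):print(v,np.flatnonzero(m[v])[[0,-1]] if m[v].any() else '',end=' ')
print(ray(d,[(x+w/2-.5,y+h/2-.5)],.115), ray(d,[(x+w/2-.5,y+h-1.5)],.091))
E
```

```text
276 152 7 13
150  151  152 [277 281] 153 [277 281] 154 [277 282] 155 [277 282] 156 [277 281] 157 [277 282] 158 [277 281] 159 [276 281] 160 [276 281] 161 [277 281] 162 [277 281] 163 [277 281] 164 [278 280] 165  166  [[ 0.5917877 -0.286764   0.115    ]] [[ 0.59181826 -0.28964689  0.091     ]]
```

```bash
python3 -m crank '[{"xyz":[-0.003,0.002,0.02],"twist":0},{"xyz":[-0.003,0.002,0.04],"twist":0},{"xyz":[-0.003,0.002,0.06],"twist":0},{"xyz":[-0.003,0.002,0.08],"twist":0},{"xyz":[-0.003,0.002,0.095],"twist":0},{"xyz":[-0.003,0.002,0.106],"twist":0},{"xyz":[-0.003,0.002,0.106],"twist":0},{"xyz":[-0.003,0.002,0.106],"twist":0}]'; python3 -m crank '[{"xyz":[0,0,0],"twist":0},{"xyz":[0,0,0],"twist":0},{"xyz":[0,0,0],"twist":0},{"xyz":[0,0,0],"twist":0},{"xyz":[0,0,0],"twist":0},{"xyz":[0,0,0],"twist":0},{"xyz":[0,0,0],"twist":0},{"xyz":[0,0,0],"twist":0},{"xyz":[0,0,0],"twist":0},{"xyz":[0,0,0],"twist":0}]' 1 45
```

```text
time_s: 8.55
position: [0.5898, -0.284, 0.124]
eef_rot: [-180.0, -0.0, 88.6]
ft_force: [-0.6, -0.2, -0.1]
finger_gap: 0.0954
gripper_force: 0.0
time_s: 9.38
position: [0.5898, -0.2846, 0.1241]
eef_rot: [-180.0, -0.0, 88.6]
ft_force: [-0.6, 0.3, 0.8]
finger_gap: 0.0339
gripper_force: 0.0
```

```bash
python3 -m crank '[{"xyz":[0,0,0],"twist":0},{"xyz":[0,0,0],"twist":0},{"xyz":[0,0,0],"twist":0},{"xyz":[0,0,0],"twist":0},{"xyz":[0,0,0],"twist":0},{"xyz":[0,0,0],"twist":0}]'
```

```text
time_s: 9.88
position: [0.5907, -0.2847, 0.1242]
eef_rot: [179.9, 0.0, 88.6]
ft_force: [5.7, -1.4, -3.7]
finger_gap: 0.0234
gripper_force: 45.0
```

```bash
cat > t.py <<'E'
import sys,json,numpy as np
# psi0(rad) step n radius
p,s,n=float(sys.argv[1]),float(sys.argv[2]),int(sys.argv[3]);r=.06
q=p-s*np.arange(1,n+1)
print(','.join('[%.3f,%.3f,0]'%(a,b) for a,b in zip(r*(np.sin(q)-np.sin(p)),r*(np.cos(q)-np.cos(p)))),'end',q[-1])
E
python3 t.py -1.162 .12 8
```

```text
[-0.002,-0.007,0],[-0.004,-0.014,0],[-0.005,-0.021,0],[-0.005,-0.028,0],[-0.004,-0.035,0],[-0.002,-0.042,0],[0.001,-0.049,0],[0.004,-0.055,0] end -2.122
```

```bash
python3 -m crank '[{"xyz":[-0.002,-0.007,0],"twist":0},{"xyz":[-0.004,-0.014,0],"twist":0},{"xyz":[-0.005,-0.021,0],"twist":0},{"xyz":[-0.005,-0.028,0],"twist":0},{"xyz":[-0.004,-0.035,0],"twist":0},{"xyz":[-0.002,-0.042,0],"twist":0},{"xyz":[0.001,-0.049,0],"twist":0},{"xyz":[0.004,-0.055,0],"twist":0}]'; python3 t.py -2.122 .15 20
```

```text
time_s: 10.55
position: [0.5354, -0.2792, 0.1242]
eef_rot: [179.9, 0.0, 88.5]
ft_force: [5.7, -0.4, -3.2]
finger_gap: 0.0235
gripper_force: 45.0
[0.005,-0.007,0],[0.012,-0.014,0],[0.019,-0.019,0],[0.027,-0.023,0],[0.035,-0.026,0],[0.044,-0.028,0],[0.053,-0.029,0],[0.062,-0.028,0],[0.071,-0.025,0],[0.079,-0.022,0],[0.086,-0.017,0],[0.093,-0.011,0],[0.099,-0.004,0],[0.104,0.003,0],[0.108,0.011,0],[0.110,0.020,0],[0.111,0.029,0],[0.111,0.038,0],[0.109,0.047,0],[0.106,0.055,0] end -5.122
```

```bash
python3 -m crank '[{"xyz":[0.005,-0.007,0],"twist":0},{"xyz":[0.012,-0.014,0],"twist":0},{"xyz":[0.019,-0.019,0],"twist":0},{"xyz":[0.027,-0.023,0],"twist":0},{"xyz":[0.035,-0.026,0],"twist":0},{"xyz":[0.044,-0.028,0],"twist":0},{"xyz":[0.053,-0.029,0],"twist":0},{"xyz":[0.062,-0.028,0],"twist":0},{"xyz":[0.071,-0.025,0],"twist":0},{"xyz":[0.079,-0.022,0],"twist":0},{"xyz":[0.086,-0.017,0],"twist":0},{"xyz":[0.093,-0.011,0],"twist":0},{"xyz":[0.099,-0.004,0],"twist":0},{"xyz":[0.104,0.003,0],"twist":0},{"xyz":[0.108,0.011,0],"twist":0},{"xyz":[0.110,0.020,0],"twist":0},{"xyz":[0.111,0.029,0],"twist":0},{"xyz":[0.111,0.038,0],"twist":0},{"xyz":[0.109,0.047,0],"twist":0},{"xyz":[0.106,0.055,0],"twist":0}]'; python3 t.py -5.122 .15 16
```

```text
time_s: 12.22
position: [0.591, -0.1735, 0.1241]
eef_rot: [-179.7, -0.2, 88.6]
ft_force: [-5.9, 3.6, 4.5]
finger_gap: 0.0234
gripper_force: 45.0
[-0.004,0.008,0],[-0.010,0.015,0],[-0.016,0.022,0],[-0.023,0.027,0],[-0.031,0.031,0],[-0.040,0.034,0],[-0.048,0.036,0],[-0.057,0.036,0],[-0.066,0.035,0],[-0.075,0.033,0],[-0.083,0.029,0],[-0.091,0.024,0],[-0.098,0.018,0],[-0.103,0.012,0],[-0.108,0.004,0],[-0.112,-0.004,0] end -7.522
```

```bash
python3 -m crank '[{"xyz":[-0.004,0.008,0],"twist":0},{"xyz":[-0.010,0.015,0],"twist":0},{"xyz":[-0.016,0.022,0],"twist":0},{"xyz":[-0.023,0.027,0],"twist":0},{"xyz":[-0.031,0.031,0],"twist":0},{"xyz":[-0.040,0.034,0],"twist":0},{"xyz":[-0.048,0.036,0],"twist":0},{"xyz":[-0.057,0.036,0],"twist":0},{"xyz":[-0.066,0.035,0],"twist":0},{"xyz":[-0.075,0.033,0],"twist":0},{"xyz":[-0.083,0.029,0],"twist":0},{"xyz":[-0.091,0.024,0],"twist":0},{"xyz":[-0.098,0.018,0],"twist":0},{"xyz":[-0.103,0.012,0],"twist":0},{"xyz":[-0.108,0.004,0],"twist":0},{"xyz":[-0.112,-0.004,0],"twist":0}]'; python3 t.py -7.522 .12 10
```

```text
time_s: 13.55
position: [0.587, -0.2862, 0.1242]
eef_rot: [179.8, -0.1, 88.6]
ft_force: [6.8, 3.1, -1.7]
finger_gap: 0.0238
gripper_force: 45.0
[-0.002,-0.007,0],[-0.003,-0.014,0],[-0.003,-0.021,0],[-0.003,-0.028,0],[-0.001,-0.035,0],[0.001,-0.042,0],[0.004,-0.049,0],[0.008,-0.055,0],[0.013,-0.060,0],[0.018,-0.065,0] end -8.722
```

```bash
python3 - <<'E'
from workcell import arm
from h import *
d=arm.snapshot('top');s=arm.snapshot('side')['color']
t=d['color'];cv2.imwrite('pics/mid.png',np.hstack([cv2.resize(t[140:240,170:370],(400,200)),cv2.resize(s[130:280,150:350],(400,300))[50:250]]))
E
```

```text
(no output)
```

View pics/mid.png

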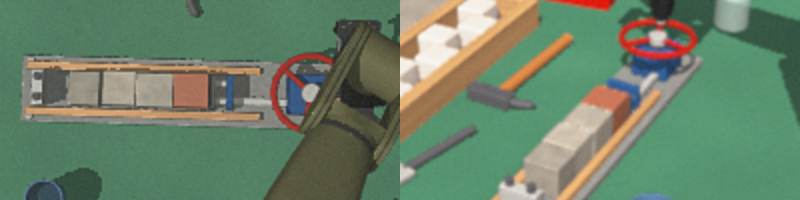

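The row is closed up against the jaw, and the gap to the stop is about 25 crop pixels (12 px, roughly 43 mm, or 3 rad). The setts stand upright in line.

```bash
python3 -m crank '[{"xyz":[-0.002,-0.007,0],"twist":0},{"xyz":[-0.003,-0.014,0],"twist":0},{"xyz":[-0.003,-0.021,0],"twist":0},{"xyz":[-0.003,-0.028,0],"twist":0},{"xyz":[-0.001,-0.035,0],"twist":0},{"xyz":[0.001,-0.042,0],"twist":0},{"xyz":[0.004,-0.049,0],"twist":0},{"xyz":[0.008,-0.055,0],"twist":0},{"xyz":[0.013,-0.060,0],"twist":0},{"xyz":[0.018,-0.065,0],"twist":0}]'; python3 t.py -8.722 .1 10; python3 t.py -9.722 .08 5
```

```text
time_s: 14.48
position: [0.5223, -0.2675, 0.1242]
eef_rot: [179.8, 0.1, 88.6]
ft_force: [8.2, -2.6, -6.5]
finger_gap: 0.0233
gripper_force: 45.0
[0.005,-0.004,0],[0.010,-0.007,0],[0.015,-0.009,0],[0.021,-0.011,0],[0.027,-0.013,0],[0.033,-0.014,0],[0.039,-0.014,0],[0.045,-0.014,0],[0.051,-0.013,0],[0.056,-0.012,0] end -9.722
[0.005,0.002,0],[0.009,0.004,0],[0.013,0.006,0],[0.017,0.008,0],[0.021,0.011,0] end -10.122
```

```bash
python3 -m crank '[{"xyz":[0.005,-0.004,0],"twist":0},{"xyz":[0.010,-0.007,0],"twist":0},{"xyz":[0.015,-0.009,0],"twist":0},{"xyz":[0.021,-0.011,0],"twist":0},{"xyz":[0.027,-0.013,0],"twist":0},{"xyz":[0.033,-0.014,0],"twist":0},{"xyz":[0.039,-0.014,0],"twist":0},{"xyz":[0.045,-0.014,0],"twist":0},{"xyz":[0.051,-0.013,0],"twist":0},{"xyz":[0.056,-0.012,0],"twist":0}]'
```

```text
time_s: 15.32
position: [0.5107, -0.2125, 0.1241]
eef_rot: [180.0, 0.3, 88.6]
ft_force: [2.8, -8.5, -5.2]
finger_gap: 0.0233
gripper_force: 45.0
```

```bash
python3 -m crank '[{"xyz":[0.005,0.002,0],"twist":0},{"xyz":[0.009,0.004,0],"twist":0},{"xyz":[0.013,0.006,0],"twist":0},{"xyz":[0.017,0.008,0],"twist":0},{"xyz":[0.021,0.011,0],"twist":0}]'; python3 - <<'E'
from workcell import arm
from h import *
d=arm.snapshot('top');t=d['color'];cv2.imwrite('pics/mid2.png',cv2.resize(t[160:210,175:310],(800,296),interpolation=cv2.INTER_CUBIC))
E
python3 t.py -10.122 .06 10
```

```text
time_s: 15.73
position: [0.5212, -0.192, 0.1241]
eef_rot: [-179.8, 0.3, 88.6]
ft_force: [-1.9, -8.3, -2.0]
finger_gap: 0.0236
gripper_force: 45.0
[0.003,0.002,0],[0.005,0.005,0],[0.008,0.008,0],[0.010,0.010,0],[0.012,0.013,0],[0.014,0.017,0],[0.015,0.020,0],[0.017,0.023,0],[0.018,0.026,0],[0.019,0.030,0] end -10.722
```

View pics/mid2.png

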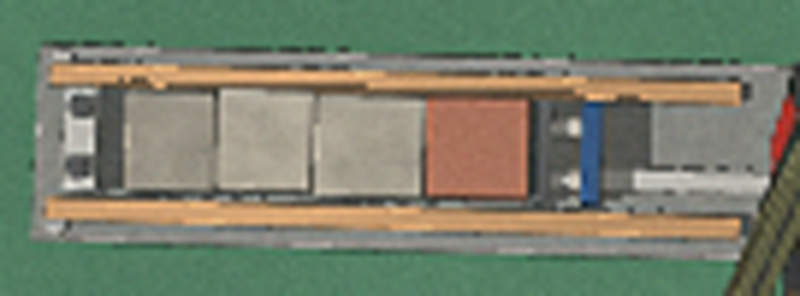

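The gap left at the stop is crop x 97 to 124, about 16 mm or 1.1 rad. I'll wind another 0.6 rad and then go finer.

```bash
python3 -m crank '[{"xyz":[0.003,0.002,0],"twist":0},{"xyz":[0.005,0.005,0],"twist":0},{"xyz":[0.008,0.008,0],"twist":0},{"xyz":[0.010,0.010,0],"twist":0},{"xyz":[0.012,0.013,0],"twist":0},{"xyz":[0.014,0.017,0],"twist":0},{"xyz":[0.015,0.020,0],"twist":0},{"xyz":[0.017,0.023,0],"twist":0},{"xyz":[0.018,0.026,0],"twist":0},{"xyz":[0.019,0.030,0],"twist":0}]'; cat >> t.py <<'E'
from workcell import arm
f=np.array(arm.observe()['ft_force'][:2]);a=p-np.radians(1.43)
print('tang',f@[np.sin(a),-np.cos(a)],'rad',f@[np.cos(a),np.sin(a)])
E
python3 t.py -10.722 .05 5
```

```text
time_s: 16.62
position: [0.5502, -0.172, 0.1241]
eef_rot: [-179.6, 0.0, 88.6]
ft_force: [-7.7, -0.2, 5.4]
finger_gap: 0.0234
gripper_force: 45.0
[0.001,0.003,0],[0.001,0.006,0],[0.002,0.009,0],[0.002,0.012,0],[0.002,0.015,0] end -10.972
tang -7.498654628512289 rad 1.6846107155166952
```

```bash
python3 -m crank '[{"xyz":[0.001,0.003,0],"twist":0},{"xyz":[0.001,0.006,0],"twist":0},{"xyz":[0.002,0.009,0],"twist":0},{"xyz":[0.002,0.012,0],"twist":0},{"xyz":[0.002,0.015,0],"twist":0}]'; python3 t.py -10.972 .05 4
```

```text
time_s: 17.03
position: [0.5653, -0.1693, 0.1241]
eef_rot: [-179.6, -0.1, 88.6]
ft_force: [-7.0, 2.5, 5.8]
finger_gap: 0.0237
gripper_force: 45.0
[-0.000,0.003,0],[-0.000,0.006,0],[-0.000,0.009,0],[-0.001,0.012,0] end -11.171999999999999
tang -6.958944861380947 rad 2.503474431064301
```

```bash
python3 -m crank '[{"xyz":[0,0.003,0],"twist":0},{"xyz":[0,0.006,0],"twist":0},{"xyz":[0,0.009,0],"twist":0},{"xyz":[-0.001,0.012,0],"twist":0}]'; python3 t.py -11.172 .05 4
```

```text
time_s: 17.37
position: [0.5774, -0.1699, 0.1241]
eef_rot: [-179.6, -0.2, 88.6]
ft_force: [-6.8, 6.1, 4.9]
finger_gap: 0.023
gripper_force: 45.0
[-0.001,0.003,0],[-0.001,0.006,0],[-0.002,0.009,0],[-0.003,0.012,0] end -11.372
tang -7.907188992914054 rad 4.601500657680314
```

```bash
python3 -m crank '[{"xyz":[-0.001,0.003,0],"twist":0},{"xyz":[-0.001,0.006,0],"twist":0},{"xyz":[-0.001,0.006,0],"twist":0}]'; python3 t.py -11.272 .05 2
```

```text
time_s: 17.62
position: [0.5841, -0.1712, 0.1241]
eef_rot: [-179.7, -0.1, 88.6]
ft_force: [-5.0, 4.3, 5.2]
finger_gap: 0.0234
gripper_force: 45.0
[-0.001,0.003,0],[-0.002,0.006,0] end -11.372
tang -6.073202161478227 rad 2.5829846974498634
```

```bash
python3 -m crank '[{"xyz":[-0.001,0.003,0],"twist":0},{"xyz":[-0.002,0.006,0],"twist":0}]'; python3 t.py -11.372 .05 2;  python3 -m crank '[{"xyz":[-0.002,0.003,0],"twist":0},{"xyz":[-0.003,0.006,0],"twist":0}]'; python3 t.py -11.472 .05 3
```

```text
time_s: 17.78
position: [0.5894, -0.1729, 0.1241]
eef_rot: [-179.6, -0.2, 88.6]
ft_force: [-7.2, 6.8, 6.0]
finger_gap: 0.0232
gripper_force: 45.0
[-0.001,0.003,0],[-0.002,0.005,0] end -11.472
tang -9.299955981336323 rad 3.3966975547090326
time_s: 17.95
position: [0.5954, -0.1755, 0.1241]
eef_rot: [-179.6, -0.3, 88.6]
ft_force: [-7.8, 6.6, 6.3]
finger_gap: 0.0233
gripper_force: 45.0
[-0.001,0.003,0],[-0.003,0.005,0],[-0.005,0.008,0] end -11.622
tang -9.950084189622633 rad 2.0280151931598795
```

```bash
python3 -m crank '[{"xyz":[-0.001,0.003,0],"twist":0},{"xyz":[-0.003,0.005,0],"twist":0}]'; python3 t.py -11.572 .05 2
```

```text
time_s: 18.12
position: [0.6003, -0.1784, 0.1241]
eef_rot: [-179.6, -0.3, 88.6]
ft_force: [-7.1, 8.7, 5.9]
finger_gap: 0.0235
gripper_force: 45.0
[-0.002,0.002,0],[-0.004,0.005,0] end -11.671999999999999
tang -10.776300206685663 rad 3.1101288925853456
```

```bash
python3 -m crank '[{"xyz":[-0.002,0.002,0],"twist":0},{"xyz":[-0.003,0.004,0],"twist":0}]'; python3 t.py -11.65 .05 1; python3 -m crank '[{"xyz":[0,0,0],"twist":0},{"xyz":[0,0,0],"twist":0}]'; python3 t.py -11.65 .05 1
```

```text
time_s: 18.28
position: [0.6043, -0.1811, 0.1241]
eef_rot: [-179.6, -0.3, 88.6]
ft_force: [-6.7, 9.6, 6.1]
finger_gap: 0.0237
gripper_force: 45.0
[-0.002,0.002,0] end -11.700000000000001
tang -11.234735550857495 rad 3.2278564152403733
time_s: 18.45
position: [0.6046, -0.1813, 0.1241]
eef_rot: [-179.6, -0.3, 88.6]
ft_force: [-5.8, 8.6, 4.8]
finger_gap: 0.0232
gripper_force: 45.0
[-0.002,0.002,0] end -11.700000000000001
tang -9.944888958928463 rad 3.036779789843751
```

The wheel is about 4 N stiffer than when it was pushing the setts along, so the row is snug. I'll let go and raise the gripper.

```bash
python3 -m crank '[{"xyz":[0,0,0],"twist":0},{"xyz":[0,0,0],"twist":0},{"xyz":[0,0,0],"twist":0},{"xyz":[0,0,0],"twist":0},{"xyz":[0,0,0],"twist":0},{"xyz":[0,0,0],"twist":0},{"xyz":[0,0,0],"twist":0},{"xyz":[0,0,-0.02],"twist":0},{"xyz":[0,0,-0.05],"twist":0},{"xyz":[0,0,-0.08],"twist":0},{"xyz":[0,0,-0.11],"twist":0},{"xyz":[0,0,-0.14],"twist":0},{"xyz":[-0.03,0,-0.14],"twist":0},{"xyz":[-0.06,0,-0.14],"twist":0},{"xyz":[-0.09,0,-0.14],"twist":0},{"xyz":[-0.12,0,-0.14],"twist":0},{"xyz":[-0.12,0,-0.14],"twist":0},{"xyz":[-0.12,0,-0.14],"twist":0}]' -1; python3 - <<'E'
from workcell import arm
from h import *
d=arm.snapshot('top');t=d['color'];s=arm.snapshot('side')['color'];cv2.imwrite('pics/end.png',np.vstack([cv2.resize(t[155:215,175:345],(800,282),interpolation=cv2.INTER_CUBIC),cv2.resize(s[150:270,170:480],(800,310))]))
E
```

```text
time_s: 19.95
position: [0.603, -0.3054, 0.2638]
eef_rot: [-180.0, -0.0, 88.4]
ft_force: [0.4, 0.7, -0.5]
finger_gap: 0.0952
gripper_force: 0.0
```

View pics/end.png

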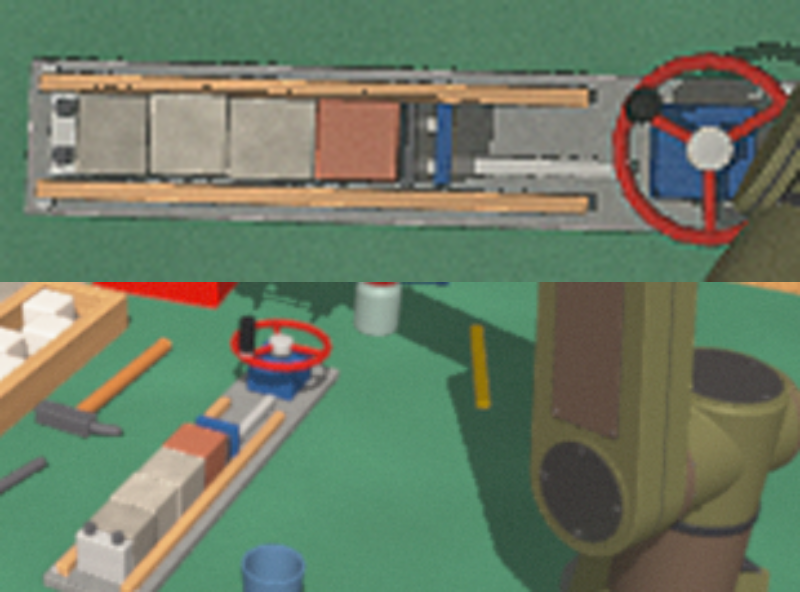

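All four setts stand upright in one closed row against the stop (crop x 78 to 400, plate at 405), and the gripper is clear of everything.

```bash
python3 -c "
from workcell import arm
print(arm.finish_job())"
```

```text
the job is handed in; nothing more can be done
None
```

I loaded the reddish sett and wound the wheel until it went stiff, about 4 N above what pushing the row took; then I let go with all four setts closed against the end stop and handed the job in at about 20 s, with no verdict returned.

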